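Feel out the sticky spot on the beacon rack's prism slide

TASK

The prism carriage on the beacon rack drags somewhere inside its rail. Slide it gently right up against the rubber buffer at the junction-box end, then stroke it the full way until it touches the buffer at the other end, feeling for the one place where it sticks; then bring it back, park it right on the sticky spot so that the rail can be opened there, and let go. Press only lightly on the buffers, never ram them, and leave the toggle, the beacon shell and the fuse holders as they are.

Things in the scene. Friction and masses are not known exactly. Their poses are not given: they have to be found in the camera images.
- tray: Grey powder-coated steel tray, 340 x 580 mm, 22 mm high, 4 mm floor and walls, fixed to the table. Origin: centre of its underside, on the table. Its y axis runs along the rail, its x axis across it, z up.
- rail: Closed aluminium rail fixed in the tray, 44 mm wide, 264 mm long (its y axis), 28 mm high; at each end a dark steel block (62 mm wide, 20 long, 46 high, centred 142 mm from the middle) with a rubber buffer on its inner face. Origin: middle of its underside, 30 mm to the -x side of the tray's middle, 4 mm up; axes as the tray's. Inside, unseen, within 60 mm of the middle, is one rough patch.
- slide (a joint): Carriage position along the rail in m, along the tray's +y: 0 in the middle, it meets the springy buffers (about 2.5 N per mm) at +0.090 and -0.090. Starts between -0.05 and 0.05 and stays where it is left. It runs with a steady drag of 1 to 2 N.
- grip (a point): Middle of the carriage's upright square bronze grip block, 28 x 28 mm, sides along the tray's x and y, from 46 to 96 mm above the table; this point is 74 mm above the table. Below it the steel saddle, 66 x 60 mm, top 46 mm above the table; on it a bronze collar 24 mm across and a small glass dome, top 115 mm above the table.
- carriage: The whole prism carriage, 0.6 kg, captive on the rail. Origin: on the rail's centre line under the grip block, 4 mm above the table; axes as the tray's. Over the rough patch its drag rises smoothly within about 12 mm to some 7 to 10 N in all and falls off over the next 12 mm; the felt peak lies 2 to 4 mm before the middle of the patch in either direction of travel.
- buffer_p: Springy black rubber buffer, 16 mm across, on the inner face of the end block at the tray's +y end, 40 mm above the table; gives about 2.5 N per mm. Origin: centre of the face that the saddle meets, 120 mm from the middle of the rail.
- buffer_n: The same buffer at the tray's -y end.
- jbox: Junction box, 80 x 66 x 40 mm, with the toggle on top, fixed in the tray beyond one end of the rail (either end, read which), about 230 mm from the middle of the rail. Origin: centre of its underside.
- toggle (a joint): Chunky steel toggle lever on the junction box, its ball end about 110 mm above the table; angle in rad, 0 as found, swings to 0.9. Leave it alone.
- beacon: Orange beacon shell, a loose round dome 72 mm across, 78 mm high, standing in the tray beyond the other end of the rail. Origin: centre of its underside. Leave it alone.
- fuse_a: Loose white ceramic fuse holder with copper clips, 24 x 62 mm, 39 mm high, in the tray on the +x side of the rail. Origin: centre of its underside. Leave it alone.
- fuse_b: A second, identical fuse holder. Leave it alone.
There are look-alikes about, which are no part of the job. Of the things like the jbox, leave any that is pink or yellow; of the rest the larger one is meant.

How it is judged:
On the way, in this order (a step that is already met when the one before it is completed fails the run):
1. the carriage touches the buffer at the junction-box end (((y of jbox in the frame of tray above 0 m and value of joint slide above 0.0895 m) or (y of jbox in the frame of tray below 0 m and value of joint slide below -0.0895 m))), for 0.1 s.
2. the carriage has been stroked all the way to the buffer at the other end (((y of jbox in the frame of tray above 0 m and value of joint slide below -0.0895 m) or (y of jbox in the frame of tray below 0 m and value of joint slide above 0.0895 m))), for 0.1 s.
At the end, for the whole second after the job is handed in: After touching the buffer at the junction-box end and then the other (joint beyond 0.0895 either way), the carriage is at rest and let go within about 9 mm of the middle of the rough patch (over 5 N between it and the rail); beacon shell and fuse holders upright (contact force between carriage and rail above 5 N and linear speed of carriage below 0.01 m/s and contact force between the fingers and carriage below 0.1 N and angle between each of beacon, fuse_a, fuse_b's own z axis and vertical below 0.15 rad).
It fails at once if a buffer is rammed: pressed with more than 15 N (contact force between carriage and buffer_p above 15 N or contact force between carriage and buffer_n above 15 N).
It fails at once if the toggle is moved by more than 0.2 rad (value of joint toggle above 0.2 rad).
It fails at once if the beacon shell or a fuse holder is moved by more than 15 mm (distance of any of beacon, fuse_a, fuse_b from where it was at the start of the episode above 0.015 m).
It also fails if it takes over 64 s, if anything falls off the work surface, if the arm or the gripper's body presses on something with over 40 N, if the wrist force passes 120 N, or if a joint passes its speed limit or range.

ROBOT

A 6-joint arm with a two-finger parallel gripper is mounted at the origin on the work surface. World frame = base frame: x ahead of the robot, y to its left, z up, the work surface at z = 0. Lengths are in m, angles in rad, forces in N, time in s.
With the tool pointing down it reaches from about 0.225 to 0.875 m from the base axis. Payload 3.4 kg.
Tool frame: the origin (TCP) lies at the very end of the fingers, on their centre line; the grasp point (between the pads) lies 19 mm behind it; x points along the fingers, z is the direction in which the jaws open and shut, and the axes are right-handed (so a half turn about x gives the same grasp; the last joint's range is limited). The gripper opens to 85 mm and grips with 20 to 120 N. Pads are 22 mm wide; open, the fingers measure 114 mm over their backs; the gripper's body (76 mm by 85 mm) begins 54 mm behind the grasp point. The pads swing forward as they close: fully open they stand 13 mm farther back than shut.
Start: joints at [1.066, 0.276, 1.505, -0, 1.361, -0.121], TCP at [0.215, 0.533, 0.231] pointing down, gripper open.
Joint ranges: [-2.89, 2.89], [-0.75, 2.08], [0.22, 2.7], [-1.18, 4.32], [0.11, 2.71], [-2.7, 2.7]. Speed limits (rad/s): [2.57, 2.57, 3.14, 3.14, 3.14, 3.14].

INTERFACE

Orientations are given as a unit quaternion [w, x, y, z].
In Python, from rig import manip, viewer, finder gives the robot as it stands.
- The arm moves only by the tool move_arm, never from a script. Its argument "rows" is a list of rows, each a list of 3 entries, a list of its own where there are three numbers: the shift along the tool's x, y, z in mm, then the turn about the tool's x in rad, then the finger opening in mm, from 0 to 85.4. A call has 1 to 8 rows; each row is the pose to reach, as a shift and turn from the pose measured when the call began, along the tool's axes at that moment; what a row does not reach only later rows make up. A row lasts 1/12 s, in which the tool goes at most 41.7 mm and 7.16 degrees, less where a joint would pass 70% of its speed; a pose out of reach is approached as far as the arm can. A call with a gripper value outside its range is refused whole. The fingers move at their own pace and stop on an object; "force" is the grip in N (left out, the last holds). Time passes only in rows, so rows that repeat a pose let the fingers close. It gives the time, the measured TCP pose, the force and the opening at its end, in the units of the state.
- manip.get_state(): the state, without advancing time (a new reading comes with each control period).
- viewer.get_image(name): name is "side" or "top" or "wrist"; returns the picture (480x640x3 uint8, red, green, blue); there is no depth.
- viewer.get_calibration(name): a dict with "mtx" (3x3 intrinsics, pixels), "k1" (the pictures are not rectified: a ray, as slopes to the right and down, at radius r is drawn at 1 + k1 r^2 times it, then the intrinsics apply), "R" (3x3) and "t" (3): a world point X has camera coordinates R X + t. Camera axes: x right, y down, z forward; pixel columns grow to the right and rows downward; lengths in m; the calibration is good to about 2 mm. A picture is of the moment at which its call begins: read the wrist's pose just before it. get_calibration takes no time and is no camera call; for the wrist camera it gives the pose at the moment of the call.
- manip.sign_off(): hands the job in, once; it reports no verdict.
Trained networks look in the newest picture that a camera, given by its name, has taken for a name from the list of things; names that differ only in an ending like _2 or _b are one class to them, and where a whole thing is asked for, a point or a joint stands for the part that bears it (a point fixed in the world has none). Each returns a list of dicts, best first, with "score" (0 to 1); they miss things now and then, are a little off and sometimes report something else, mostly with a low value. They report only what shows in the picture. A call takes as long as a camera call. They do not tell look-alikes from the thing itself.
- finder.look_for(target, camera): "centre" ([column, row] in pixels, amid what is visible of it).
- finder.trace(target, camera): "mask" (480x640 bool, what is visible of it) and "centre" ([column, row] in pixels, amid what is visible of it).
The state is a dict: "clock": time; "qpos": joint angles; "qd": joint speeds; "effort": joint torques, N m; "position": TCP position; "ee_rot": TCP orientation; "contact_force": force on the tool from outside, world axes, zero at the start; "moment": the same for the moment, N m; "width": finger opening in m.
Only numpy, scipy, OpenCV 4.12 (cv2) and the standard library are available. Lean on these libraries where they do the work, as an engineer would, in place of code of your own. Each camera call takes 0.05 s, during which the arm holds its last target.

## Working session

There is one attempt and no reset: what is moved stays moved. The work goes in short steps, Python scripts to look and compute and a tool call to move; the robot and the scene stay as the last step left them, time stands still between calls to the robot, and variables do not carry over. Pictures are saved under pics/ and viewed, and the job is handed in when it is done.

Besides the shell and the picture viewer there is one more tool, called after ">>>" as name([rows], argument=value, ...), one row to a line, values as JSON. move_arm: Moves the arm, as the interface text tells. Its arguments: {"type":"object","properties":{"rows":{"type":"array"},"force":{"type":"number"}},"required":["rows"]}

```bash
mkdir -p pics; ls
python3 - <<'E'
from rig import manip, viewer, finder
import cv2
print(manip.get_state())
for n in ["side","top"]:
    im=viewer.get_image(n); cv2.imwrite(f"pics/{n}0.png",im[:,:,::-1])
    c=viewer.get_calibration(n); print(n,c)
    for t in ["carriage","jbox","beacon","fuse_a","buffer_p","toggle","grip"]:
        print(t,[(round(d["score"],2),[round(x) for x in d["centre"]]) for d in finder.look_for(t,n)][:5])
E
```

```text
pics
{'clock': 0.0, 'qpos': array([ 1.06600649e+00,  2.76614929e-01,  1.50613330e+00, -8.56077517e-06,
        1.36070304e+00, -1.20998679e-01]), 'qd': array([ 0.00117752, -0.00080624,  0.00036754, -0.00082576, -0.00093748,
       -0.00043097]), 'effort': array([-1.56273627e-04, -4.16792500e+01, -2.45808792e+01, -1.09034270e-04,
        1.13103987e-02,  1.38629571e-05]), 'position': array([0.21505185, 0.53270096, 0.23042828]), 'ee_rot': array([ 0.58559787, -0.39576428,  0.58676541,  0.39516088]), 'contact_force': array([ 0.21782823, -0.25448876,  0.81044733]), 'moment': array([-0.02368349, -0.03480062, -0.03443024]), 'width': 0.08560483174944776}
side {'mtx': array([[582.48050099,   0.        , 315.89336183],
       [  0.        , 582.48050099, 248.3631213 ],
       [  0.        ,   0.        ,   1.        ]]), 'k1': 0.04092532790609341, 'R': array([[ 0.79729889, -0.60351403,  0.00923504],
       [-0.42800772, -0.57609437, -0.69636532],
       [ 0.4255865 ,  0.55125864, -0.71762807]]), 't': array([-0.47965123,  0.23971117,  1.01811255])}
carriage [(0.59, [291, 267])]
jbox [(0.96, [33
[... 281 characters left out ...]
, 266])]
top {'mtx': array([[571.2011038 ,   0.        , 325.56487362],
       [  0.        , 571.2011038 , 246.46032969],
       [  0.        ,   0.        ,   1.        ]]), 'k1': -0.0971600338826054, 'R': array([[-0.01642113, -0.99984656, -0.00609936],
       [-0.99341529,  0.01700667, -0.11329972],
       [ 0.11338606,  0.00419869, -0.99354213]]), 't': array([-0.06378075,  0.55192938,  1.2607451 ])}
carriage [(0.6, [325, 270])]
jbox [(0.96, [500, 208]), (0.78, [463, 329]), (0.77, [512, 295]), (0.67, [427, 232]), (0.28, [255, 239])]
beacon [(0.7, [236, 305])]
fuse_a [(0.8, [362, 194]), (0.53, [254, 239])]
buffer_p []
toggle [(0.51, [430, 236]), (0.47, [526, 301])]
grip [(0.6, [323, 271])]
```

View pics/side0.png

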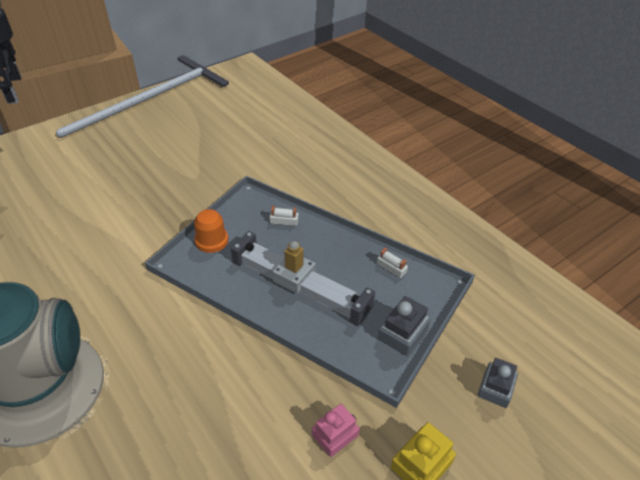

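View pics/top0.png

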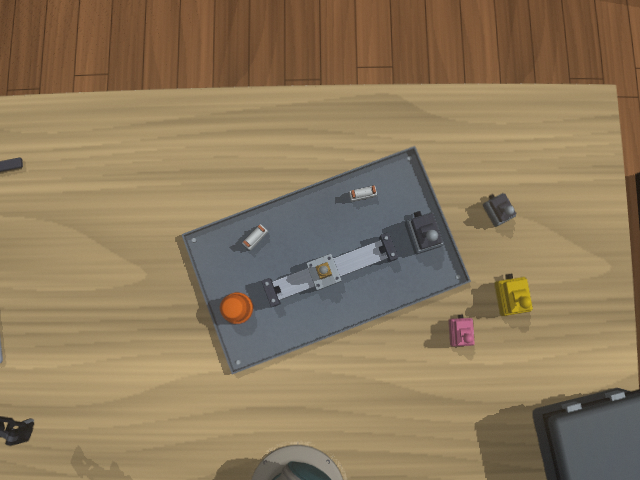

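The look-alikes of the jbox, top-view pixels: the pink one (463,329) and the yellow one (512,295) are excluded by colour. That leaves the small dark one outside the tray (500,208) and the larger dark one in the tray at the rail end (427,232), which fits. I'll fit the tray and confirm it in a crop.

```bash
cat > h.py <<'E'
import numpy as np, cv2
from rig import manip, viewer, finder
from scipy.optimize import least_squares
def proj(c,X):
    X=np.atleast_2d(X); p=X@c["R"].T+c["t"]; s=p[:,:2]/p[:,2:]
    s=s*(1+c["k1"]*(s**2).sum(1,keepdims=True))
    return s@c["mtx"][:2,:2].T+c["mtx"][:2,2]
def tray(p,L):  # p=(x,y,yaw)
    L=np.atleast_2d(L); c,s=np.cos(p[2]),np.sin(p[2])
    return np.c_[p[0]+c*L[:,0]-s*L[:,1],p[1]+s*L[:,0]+c*L[:,1],L[:,2]]
E
python3 - <<'E'
from h import *
ct=viewer.get_calibration("top");cs=viewer.get_calibration("side")
C=np.array([[.17,.29,.022],[.17,-.29,.022],[-.17,-.29,.022],[-.17,.29,.022]])
ot=np.array([[181,236],[414,148],[468,281],[233,373]]);os_=np.array([[247,179],[472,277],[397,404],[147,266]])
# rough
f=lambda p:np.r_[(proj(ct,tray(p,C))-ot).ravel(),(proj(cs,tray(p,C))-os_).ravel()]
r=least_squares(f,[.5,0,.3]);p=r.x;print(p,r.fun.round(1))
# grip from both cameras
gt=finder.trace("grip","top");gs=finder.trace("grip","side")
print(len(gt),len(gs))
for n,c,o in(("top",ct,(324,270)),("side",cs,(294,257))):
    g=least_squares(lambda s:(proj(c,tray(p,[[-.03,s[0],.074 if n=='side' else .1]]))-np.array(o)).ravel(),[0.]);print(n,g.x,g.fun)
s=g.x[0]
for n,c in(("top",ct),("side",cs)):
    im=cv2.imread(f"pics/{n}0.png")
    def poly(L):cv2.polylines(im,[np.round(proj(c,tray(p,L))*8).astype(int)],True,(0,255,0),1,shift=3)
    poly(C)
    for z in(.046,.096):
        h=.014; poly([[-.03+a*h,s+b*h,z] for a,b in((1,1),(1,-1),(-1,-1),(-1,1))])
    for e in(.142,-.142): poly([[-.03+a*.031,e+b*.01,.05] for a,b in((1,1),(1,-1),(-1,-1),(-1,1))])
    x0,y0=(175,140) if n=="top" else (140,170)
    cv2.imwrite(f"pics/{n}fit.png",cv2.resize(im[y0:y0+240,x0:x0+340],None,fx=2.3,fy=2.3))
E
```

```text
[ 0.52468077 -0.07386924  0.35152842] [ 1.  -1.2  1.8 -1.9  4.   0.9 -0.4  2.2 -1.7 -3.4  2.3 -1.6 -0.1 -1.
 -3.9 -2.8]
1 1
top [0.01550636] [0.23853233 0.61935381]
side [0.01350103] [-0.50474472  1.04450085]
```

View pics/topfit.png

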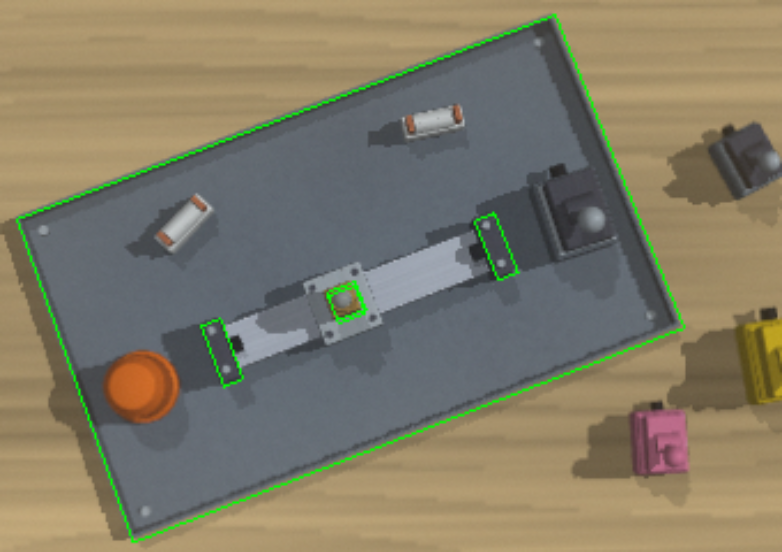

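View pics/sidefit.png

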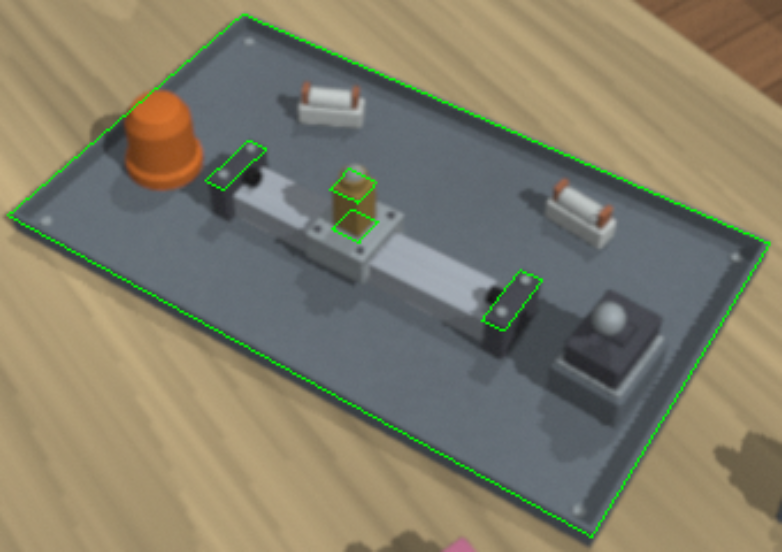

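The fit sits on the tray, the end blocks and the grip block in both views. The larger dark box with the ball toggle (top crop 580,215; side crop 610,345) is the jbox, at tray −y. The fuses are on the +x side, as described. Carriage slide is about +0.0145.

```bash
cat >> h.py <<'E'
from scipy.spatial.transform import Rotation as Ro
P=np.array([0.52468077,-0.07386924,0.35152842])
def tool(s=None):
    s=s or manip.get_state(); q=s["ee_rot"]; return Ro.from_quat([q[1],q[2],q[3],q[0]]).as_matrix(), s["position"]
def inT(s=None):
    R,p=tool(s); c,sn=np.cos(P[2]),np.sin(P[2]); d=p-[P[0],P[1],0]
    M=np.array([[c,sn,0],[-sn,c,0],[0,0,1]]); return M@d, M@R, M
def plan(slide,z):
    R,p=tool(); t=tray(P,[[-.03,slide,z]])[0]
    d=R.T@(t-p)*1000
    a=P[2]+np.pi/2; u=np.array([np.cos(a),np.sin(a),0]); l=R.T@u
    th=np.arctan2(-l[1],l[2]); th=(th+np.pi/2)%np.pi-np.pi/2
    print("shift",d.round(1),"turn",th.round(4),"q6",manip.get_state()["qpos"][5]); print(R.round(3))
E
python3 -c "
from h import *
plan(.0145,.18)"
```

```text
shift [  51.3 -482.2 -456.4] turn -0.7353 q6 -0.1209991825822588
[[ 0.    -0.927  0.374]
 [ 0.     0.374  0.927]
 [-1.    -0.     0.   ]]
```

>>> move_arm([
  [[6, -60, -57], -0.09, 85],
  [[12, -90, -85], -0.18, 85],
  [[15, -120, -114], -0.28, 85],
  [[18, -150, -142], -0.37, 85],
  [[21, -180, -170], -0.46, 85],
  [[24, -210, -199], -0.55, 85],
  [[27, -240, -227], -0.64, 85],
  [[30, -270, -256], -0.7353, 85],
])

```text
clock: 1.57
position: [0.3527, 0.2319, 0.2046]
ee_rot: [-0.405, 0.58, -0.405, -0.579]
contact_force: [0.4, -0.3, 0.5]
width: 0.085
```

```bash
python3 -c "
from h import *
plan(.0145,.18)"
```

```text
shift [  24.7  -26.6 -331.8] turn -0.0012 q6 -1.504364240778549
[[ 0.001 -0.939 -0.343]
 [ 0.    -0.343  0.939]
 [-1.    -0.001 -0.   ]]
```

>>> move_arm([
  [[3, -3, -41], 0, 85],
  [[6, -7, -82], 0, 85],
  [[9, -10, -123], 0, 85],
  [[12, -13, -164], 0, 85],
  [[15, -17, -205], 0, 85],
  [[18, -20, -246], 0, 85],
  [[21, -24, -287], 0, 85],
  [[24, -27, -325], 0, 85],
])

```text
clock: 2.23
position: [0.4905, -0.0665, 0.1808]
ee_rot: [-0.406, 0.58, -0.405, -0.579]
contact_force: [-0.0, -0.3, -0.5]
width: 0.0854
```

Run:
```python
from h import *
plan(.0145,.18)
c=viewer.get_calibration("wrist"); im=viewer.get_image("wrist")[:,:,::-1].copy()
for z in(.046,.096):
    L=[[-.03+a*.014,.0145+b*.014,z] for a,b in((1,1),(1,-1),(-1,-1),(-1,1))]
    cv2.polylines(im,[np.round(proj(c,tray(P,L))*8).astype(int)],True,(0,255,0),1,shift=3)
for e in(.142,-.142):
    L=[[-.03+a*.031,e+b*.01,.05] for a,b in((1,1),(1,-1),(-1,-1),(-1,1))]
    cv2.polylines(im,[np.round(proj(c,tray(P,L))*8).astype(int)],True,(0,255,0),1,shift=3)
cv2.imwrite("pics/w1.png",im)
```

```text
shift [ 0.8  0.4 -4.1] turn -0.0022 q6 -2.196240440664481
[[ 0.002 -0.94  -0.342]
 [-0.    -0.342  0.94 ]
 [-1.    -0.002 -0.001]]
```

View pics/w1.png

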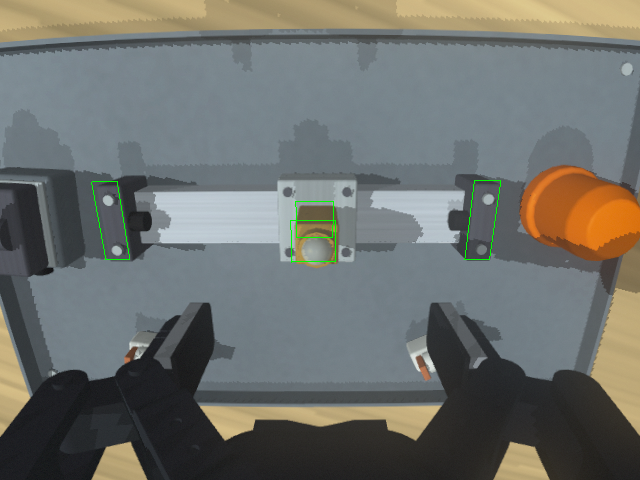

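>>> move_arm([
  [[35, 0, -4], -0.002, 85],
  [[70, 0, -4], -0.002, 85],
  [[100, 0, -4], -0.002, 85],
  [[120, 0, -4], -0.002, 85],
  [[121, 0, -4], -0.002, 60],
  [[121, 0, -4], -0.002, 40],
  [[121, 0, -4], -0.002, 20],
  [[121, 0, -4], -0.002, 20],
], force=30)

```text
clock: 2.95
position: [0.4977, -0.0776, 0.0611]
ee_rot: [-0.405, 0.583, -0.406, -0.575]
contact_force: [-0.9, 0.8, 1.2]
width: 0.0384
```

Run:
```python
from h import *
s=manip.get_state(); t,R,M=inT(s); print(t,R.round(4),M@s["contact_force"],s["width"])
```

```text
[-0.02661602  0.00573641  0.06109293] [[ 0.0056 -1.      0.0026]
 [-0.0099  0.0025  0.9999]
 [-0.9999 -0.0056 -0.0099]] [-0.56572843  1.08641582  1.24337497] 0.038353252847638575
```

>>> move_arm([
  [[0, 0, 0], 0, 20],
  [[0, 0, 0], 0, 20],
  [[0, 0, 0], 0, 20],
])

```text
clock: 3.2
position: [0.4979, -0.0775, 0.0621]
ee_rot: [-0.405, 0.584, -0.406, -0.575]
contact_force: [-1.0, 0.2, 3.1]
width: 0.0278
```

Run:
```python
from h import *
s=manip.get_state(); t,R,M=inT(s); print(t,R.round(4),M@s["contact_force"],s["width"])
c=viewer.get_calibration("wrist"); im=viewer.get_image("wrist")[:,:,::-1].copy()
for e in(.142,-.142):
    L=[[-.03+a*.031,e+b*.01,.046] for a,b in((1,1),(1,-1),(-1,-1),(-1,1))]
    cv2.polylines(im,[np.round(proj(c,tray(P,L))*8).astype(int)],True,(0,255,0),1,shift=3)
cv2.imwrite("pics/w2.png",im)
cv2.imwrite("pics/s2.png",cv2.resize(viewer.get_image("side")[150:390,140:460,::-1],None,fx=2.4,fy=2.4))
```

```text
[-0.02638161  0.00584102  0.06208949] [[ 0.0065 -1.      0.0024]
 [-0.0102  0.0024  0.9999]
 [-0.9999 -0.0065 -0.0102]] [-0.83726507  0.56092182  3.07382224] 0.02775693110037877
```

View pics/w2.png

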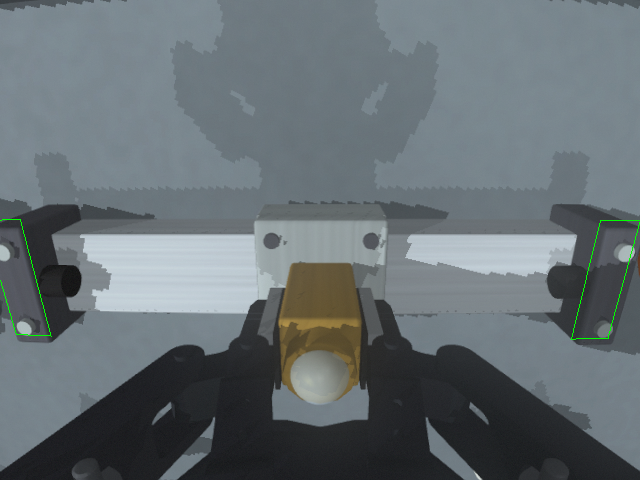

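View pics/s2.png

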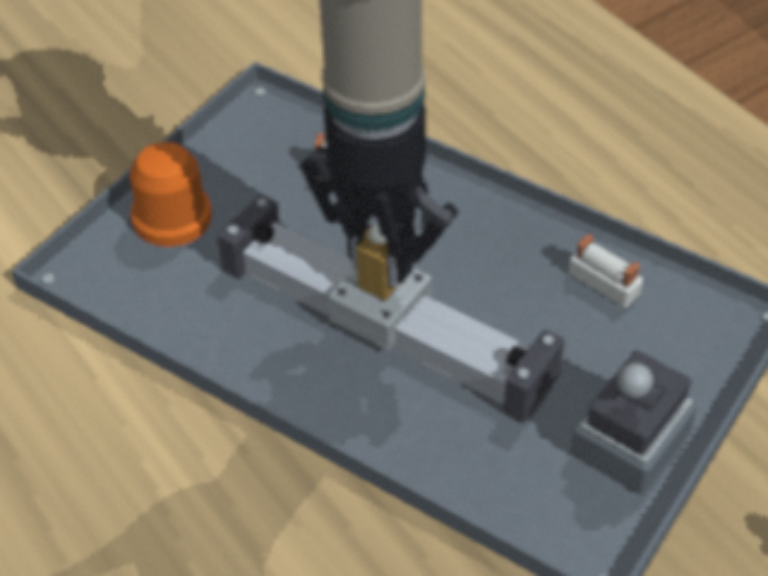

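Gripped at 27.8 mm; the wrist picture shows the bronze block (320,310) between the pads. Next I slide towards the jbox (tool −z).

>>> move_arm([
  [[0, 0, -10], 0, 20],
  [[0, 0, -20], 0, 20],
  [[0, 0, -30], 0, 20],
  [[0, 0, -40], 0, 20],
  [[0, 0, -50], 0, 20],
  [[0, 0, -60], 0, 20],
  [[0.5, 0, -70], 0, 20],
  [[0.5, 0, -80], 0, 20],
])

```text
clock: 3.97
position: [0.5259, -0.1538, 0.0622]
ee_rot: [-0.406, 0.583, -0.406, -0.575]
contact_force: [3.4, 2.5, -7.5]
width: 0.0275
```

```bash
cat > st.py <<'E'
from h import *
s=manip.get_state(); t,R,M=inT(s); print("y",(t*1000).round(2),"F",(M@s["contact_force"]).round(2),"w",round(s["width"]*1000,2),"axes",R[:,2].round(4),"mom",(M@s["moment"]).round(3),s["clock"])
E
python3 st.py
```

```text
y [-26.41 -75.42  62.17] F [ 4.01  1.16 -7.5 ] w 27.53 axes [ 0.003   0.9999 -0.01  ] mom [ 0.851 -0.561  0.199] 3.9667
```

>>> move_arm([
  [[0.5, 0, -3], 0, 20],
  [[0.5, 0, -6], 0, 20],
  [[1, 0, -9], 0, 20],
  [[1, 0, -12], 0, 20],
  [[1, 0, -12], 0, 20],
])

```text
clock: 4.38
position: [0.5304, -0.1659, 0.0621]
ee_rot: [-0.405, 0.584, -0.406, -0.574]
contact_force: [0.1, -1.1, 4.5]
width: 0.0276
```

```bash
python3 st.py
```

```text
y [-26.34 -88.4   62.09] F [-0.28 -1.06  4.46] w 27.64 axes [ 0.0026  0.9999 -0.0118] mom [0.701 0.189 0.134] 4.3833
```

>>> move_arm([
  [[0, 0, -1], 0, 20],
  [[0, 0, -2], 0, 20],
  [[0, 0, -2], 0, 20],
])

```text
clock: 4.63
position: [0.5308, -0.1672, 0.0621]
ee_rot: [-0.406, 0.584, -0.406, -0.575]
contact_force: [-0.4, 2.8, 2.3]
width: 0.0277
```

```bash
python3 st.py
```

```text
y [-26.36 -89.74  62.12] F [0.6  2.76 2.25] w 27.69 axes [ 0.0027  0.9999 -0.0108] mom [ 1.152 -0.102  0.198] 4.6333
```

>>> move_arm([
  [[0, 0, -1], 0, 20],
  [[0, 0, -1.5], 0, 20],
  [[0, 0, -1.5], 0, 20],
])

```text
clock: 4.88
position: [0.531, -0.1679, 0.0621]
ee_rot: [-0.406, 0.583, -0.406, -0.575]
contact_force: [-0.9, 5.6, 1.9]
width: 0.0282
```

```bash
python3 st.py
```

```text
y [-26.4  -90.42  62.12] F [1.09 5.53 1.86] w 28.21 axes [ 0.0028  1.     -0.0095] mom [ 1.391 -0.186  0.188] 4.8833
```

>>> move_arm([
  [[0, 0, -1], 0, 20],
  [[0, 0, -1.5], 0, 20],
  [[0, 0, -1.5], 0, 20],
  [[0, 0, -1.5], 0, 20],
])

```text
clock: 5.22
position: [0.5313, -0.1684, 0.0621]
ee_rot: [-0.406, 0.583, -0.405, -0.575]
contact_force: [-0.9, 5.9, 2.7]
width: 0.0276
```

```bash
python3 st.py
```

```text
y [-26.36 -91.01  62.1 ] F [1.22 5.88 2.71] w 27.57 axes [ 0.0028  1.     -0.0081] mom [ 1.239 -0.245  0.257] 5.2167
```

Buffer at the jbox end touched with about 4–5 N. Now the stroke to the other end, feeling as it goes.

>>> move_arm([
  [[0, 0, 4], 0, 20],
  [[0, 0, 8], 0, 20],
  [[0, 0, 12], 0, 20],
  [[0, 0, 16], 0, 20],
  [[0, 0, 20], 0, 20],
  [[0, 0, 24], 0, 20],
])

```text
clock: 5.72
position: [0.5231, -0.1459, 0.0621]
ee_rot: [-0.406, 0.583, -0.405, -0.575]
contact_force: [-0.2, -1.7, 2.5]
width: 0.0277
```

>>> move_arm([
  [[0, 0, 2], 0, 20],
  [[0, 0, 4], 0, 20],
  [[0, 0, 6], 0, 20],
])

```text
clock: 5.97
position: [0.5209, -0.1402, 0.0621]
ee_rot: [-0.406, 0.583, -0.405, -0.575]
contact_force: [0.1, -1.8, 2.3]
width: 0.0275
```

>>> move_arm([
  [[0, 0, 2], 0, 20],
  [[0, 0, 4], 0, 20],
  [[0, 0, 6], 0, 20],
])

```text
clock: 6.22
position: [0.5188, -0.1344, 0.0621]
ee_rot: [-0.406, 0.583, -0.405, -0.575]
contact_force: [-0.9, -0.5, 2.0]
width: 0.0278
```

>>> move_arm([
  [[0, 0, 2], 0, 20],
  [[0, 0, 4], 0, 20],
  [[0, 0, 6], 0, 20],
])

```text
clock: 6.47
position: [0.5167, -0.1287, 0.0621]
ee_rot: [-0.406, 0.583, -0.405, -0.575]
contact_force: [-0.4, -1.7, 2.8]
width: 0.0277
```

>>> move_arm([
  [[0, 0, 2], 0, 20],
  [[0, 0, 4], 0, 20],
  [[0, 0, 6], 0, 20],
])

```text
clock: 6.72
position: [0.5146, -0.1228, 0.0621]
ee_rot: [-0.406, 0.583, -0.405, -0.575]
contact_force: [-1.1, -2.0, 3.5]
width: 0.0273
```

```bash
python3 st.py
```

```text
y [-26.33 -42.51  62.12] F [-1.76 -1.47  3.5 ] w 27.27 axes [ 0.0023  1.     -0.0097] mom [0.417 0.173 0.116] 6.7167
```

>>> move_arm([
  [[0, 0, 2.5], 0, 20],
  [[0, 0, 5], 0, 20],
])

```text
clock: 6.88
position: [0.5127, -0.1179, 0.0621]
ee_rot: [-0.406, 0.583, -0.406, -0.575]
contact_force: [-0.7, -1.1, 2.7]
width: 0.0277
```

>>> move_arm([
  [[0, 0, 2.5], 0, 20],
  [[0, 0, 5], 0, 20],
])

```text
clock: 7.05
position: [0.5109, -0.1129, 0.0621]
ee_rot: [-0.405, 0.583, -0.405, -0.575]
contact_force: [-0.5, -1.7, 3.6]
width: 0.0276
```

>>> move_arm([
  [[0, 0, 2.5], 0, 20],
  [[0, 0, 5], 0, 20],
])

```text
clock: 7.22
position: [0.5091, -0.1079, 0.0621]
ee_rot: [-0.406, 0.583, -0.405, -0.575]
contact_force: [-0.7, -0.7, 3.3]
width: 0.0275
```

>>> move_arm([
  [[0, 0, 2.5], 0, 20],
  [[0, 0, 5], 0, 20],
])

```text
clock: 7.38
position: [0.5073, -0.103, 0.0621]
ee_rot: [-0.406, 0.583, -0.405, -0.575]
contact_force: [-1.1, -1.1, 4.1]
width: 0.0278
```

>>> move_arm([
  [[0, 0, 2.5], 0, 20],
  [[0, 0, 5], 0, 20],
])

```text
clock: 7.55
position: [0.5055, -0.098, 0.0621]
ee_rot: [-0.405, 0.583, -0.405, -0.575]
contact_force: [-0.3, -1.8, 3.2]
width: 0.0274
```

>>> move_arm([
  [[0, 0, 2.5], 0, 20],
  [[0, 0, 5], 0, 20],
])

```text
clock: 7.72
position: [0.5036, -0.093, 0.0621]
ee_rot: [-0.406, 0.583, -0.405, -0.575]
contact_force: [0.1, -1.3, 3.8]
width: 0.0275
```

>>> move_arm([
  [[0, 0, 2.5], 0, 20],
  [[0, 0, 5], 0, 20],
])

```text
clock: 7.88
position: [0.5018, -0.0881, 0.0621]
ee_rot: [-0.405, 0.583, -0.405, -0.575]
contact_force: [-1.0, -1.3, 3.6]
width: 0.0273
```

>>> move_arm([
  [[0, 0, 2.5], 0, 20],
  [[0, 0, 5], 0, 20],
])

```text
clock: 8.05
position: [0.5, -0.0831, 0.0621]
ee_rot: [-0.405, 0.583, -0.405, -0.575]
contact_force: [-1.4, -1.9, 4.2]
width: 0.0275
```

```bash
python3 st.py
```

```text
y [-26.37  -0.2   62.1 ] F [-1.94 -1.27  4.15] w 27.5 axes [ 0.0021  1.     -0.0096] mom [0.389 0.281 0.101] 8.05
```

No patch up to 0. Continuing.

>>> move_arm([
  [[0, 0, 2.5], 0, 20],
  [[0, 0, 5], 0, 20],
])

```text
clock: 8.22
position: [0.4982, -0.0781, 0.0621]
ee_rot: [-0.405, 0.583, -0.405, -0.575]
contact_force: [-0.7, -1.0, 3.6]
width: 0.0275
```

>>> move_arm([
  [[0, 0, 2.5], 0, 20],
  [[0, 0, 5], 0, 20],
])

```text
clock: 8.38
position: [0.4963, -0.0732, 0.0621]
ee_rot: [-0.405, 0.583, -0.405, -0.575]
contact_force: [-0.6, -2.9, 4.6]
width: 0.0275
```

>>> move_arm([
  [[0, 0, 2.5], 0, 20],
  [[0, 0, 5], 0, 20],
])

```text
clock: 8.55
position: [0.4945, -0.0682, 0.0621]
ee_rot: [-0.405, 0.583, -0.405, -0.575]
contact_force: [-0.6, -1.8, 4.6]
width: 0.0272
```

>>> move_arm([
  [[0, 0, 2.5], 0, 20],
  [[0, 0, 5], 0, 20],
])

```text
clock: 8.72
position: [0.4927, -0.0633, 0.0621]
ee_rot: [-0.405, 0.583, -0.405, -0.575]
contact_force: [-1.3, -2.0, 6.1]
width: 0.0276
```

>>> move_arm([
  [[0, 0, 2.5], 0, 20],
  [[0, 0, 5], 0, 20],
])

```text
clock: 8.88
position: [0.4909, -0.0583, 0.0621]
ee_rot: [-0.405, 0.584, -0.405, -0.575]
contact_force: [-1.3, -1.6, 5.4]
width: 0.0277
```

>>> move_arm([
  [[0, 0, 2.5], 0, 20],
  [[0, 0, 5], 0, 20],
])

```text
clock: 9.05
position: [0.489, -0.0533, 0.0621]
ee_rot: [-0.405, 0.583, -0.405, -0.575]
contact_force: [-0.9, -1.9, 4.8]
width: 0.0277
```

>>> move_arm([
  [[0, 0, 2.5], 0, 20],
  [[0, 0, 5], 0, 20],
])

```text
clock: 9.22
position: [0.4872, -0.0484, 0.0621]
ee_rot: [-0.405, 0.584, -0.405, -0.575]
contact_force: [-1.1, -2.0, 5.4]
width: 0.0278
```

>>> move_arm([
  [[0, 0, 2.5], 0, 20],
  [[0, 0, 5], 0, 20],
])

```text
clock: 9.38
position: [0.4856, -0.0438, 0.0621]
ee_rot: [-0.405, 0.584, -0.405, -0.575]
contact_force: [-0.9, -6.3, 4.3]
width: 0.0281
```

>>> move_arm([
  [[0, 0, 2.5], 0, 20],
  [[0, 0, 5], 0, 20],
])

```text
clock: 9.55
position: [0.4842, -0.04, 0.0621]
ee_rot: [-0.405, 0.585, -0.406, -0.574]
contact_force: [-1.4, -6.6, 3.5]
width: 0.0276
```

>>> move_arm([
  [[0, 0, 2.5], 0, 20],
  [[0, 0, 5], 0, 20],
])

```text
clock: 9.72
position: [0.4829, -0.0365, 0.0621]
ee_rot: [-0.404, 0.585, -0.406, -0.574]
contact_force: [0.1, -7.9, 4.6]
width: 0.0275
```

>>> move_arm([
  [[0, 0, 2.5], 0, 20],
  [[0, 0, 5], 0, 20],
])

```text
clock: 9.88
position: [0.4816, -0.0329, 0.0621]
ee_rot: [-0.404, 0.586, -0.407, -0.573]
contact_force: [-0.3, -7.9, 5.4]
width: 0.0277
```

>>> move_arm([
  [[0, 0, 2.5], 0, 20],
  [[0, 0, 5], 0, 20],
])

```text
clock: 10.05
position: [0.48, -0.0288, 0.0621]
ee_rot: [-0.404, 0.586, -0.407, -0.573]
contact_force: [-0.5, -5.5, 6.0]
width: 0.0276
```

>>> move_arm([
  [[0, 0, 2.5], 0, 20],
  [[0, 0, 5], 0, 20],
])

```text
clock: 10.22
position: [0.4783, -0.0239, 0.0621]
ee_rot: [-0.404, 0.586, -0.407, -0.573]
contact_force: [-0.6, -3.2, 6.8]
width: 0.0278
```

```bash
python3 st.py
```

```text
y [-26.36  62.85  62.12] F [-1.72 -2.81  6.79] w 27.83 axes [ 0.0024  0.9998 -0.0175] mom [1.134 0.311 0.15 ] 10.2167
```

The patch is felt travelling +y, peaking at about TCP y 51 mm. On towards the far buffer.

>>> move_arm([
  [[-0.3, 0, 4], 0, 20],
  [[-0.5, 0, 8], 0, 20],
  [[-0.8, 0, 12], 0, 20],
  [[-1, 0, 16], 0, 20],
  [[-1, 0, 20], 0, 20],
  [[-1, 0, 20], 0, 20],
])

```text
clock: 10.72
position: [0.4707, -0.0037, 0.0622]
ee_rot: [-0.404, 0.585, -0.407, -0.573]
contact_force: [1.2, 2.2, -4.9]
width: 0.0281
```

```bash
python3 st.py
```

```text
y [-26.48  84.45  62.17] F [ 1.88  1.61 -4.92] w 28.09 axes [ 0.0026  0.9999 -0.0155] mom [ 1.436 -0.366  0.108] 10.7167
```

>>> move_arm([
  [[0, 0, 1.5], 0, 20],
  [[0, 0, 3], 0, 20],
  [[0, 0, 4], 0, 20],
  [[0, 0, 4], 0, 20],
])

```text
clock: 11.05
position: [0.4693, 0.0003, 0.0621]
ee_rot: [-0.404, 0.585, -0.407, -0.573]
contact_force: [1.4, 0.3, -1.0]
width: 0.0277
```

>>> move_arm([
  [[0, 0, 1], 0, 20],
  [[0, 0, 1.5], 0, 20],
  [[0, 0, 1.5], 0, 20],
])

```text
clock: 11.3
position: [0.4688, 0.0017, 0.0621]
ee_rot: [-0.404, 0.585, -0.407, -0.573]
contact_force: [1.0, -0.0, -1.0]
width: 0.0276
```

```bash
python3 st.py
```

```text
y [-26.45  90.15  62.13] F [ 0.89 -0.35 -1.01] w 27.6 axes [ 0.0026  0.9999 -0.0153] mom [ 1.082 -0.102  0.13 ] 11.3
```

>>> move_arm([
  [[0, 0, 0.7], 0, 20],
  [[0, 0, 1.5], 0, 20],
  [[0, 0, 1.5], 0, 20],
])

```text
clock: 11.55
position: [0.4683, 0.003, 0.0622]
ee_rot: [-0.404, 0.585, -0.407, -0.573]
contact_force: [1.0, -1.7, -1.3]
width: 0.0272
```

```bash
python3 st.py
```

```text
y [-26.45  91.57  62.16] F [ 0.35 -1.95 -1.29] w 27.21 axes [ 0.0026  0.9999 -0.0156] mom [ 1.017 -0.058  0.167] 11.55
```

>>> move_arm([
  [[0, 0, 0.7], 0, 20],
  [[0, 0, 1.5], 0, 20],
  [[0, 0, 1.5], 0, 20],
])

```text
clock: 11.8
position: [0.468, 0.0039, 0.0621]
ee_rot: [-0.404, 0.585, -0.407, -0.573]
contact_force: [1.5, -4.0, -1.7]
width: 0.0275
```

```bash
python3 st.py
```

```text
y [-26.46  92.58  62.14] F [-0.02 -4.29 -1.72] w 27.52 axes [ 0.0022  0.9999 -0.0166] mom [0.63  0.044 0.087] 11.8
```

>>> move_arm([
  [[0, 0, 1], 0, 20],
  [[0, 0, 1.5], 0, 20],
  [[0, 0, 1.5], 0, 20],
  [[0, 0, 1.5], 0, 20],
])

```text
clock: 12.13
position: [0.4677, 0.0046, 0.0622]
ee_rot: [-0.404, 0.586, -0.407, -0.573]
contact_force: [1.5, -6.6, -2.1]
width: 0.0276
```

```bash
python3 st.py
```

```text
y [-26.44  93.31  62.15] F [-0.85 -6.72 -2.11] w 27.62 axes [ 0.0019  0.9998 -0.018 ] mom [0.602 0.092 0.043] 12.1333
```

Far buffer touched with about 5 N. Now back, feeling for the peak in this direction.

>>> move_arm([
  [[0, 0, -4], 0, 20],
  [[0, 0, -8], 0, 20],
  [[0.1, 0, -12], 0, 20],
  [[0.2, 0, -16], 0, 20],
  [[0.3, 0, -20], 0, 20],
  [[0.3, 0, -22], 0, 20],
])

```text
clock: 12.63
position: [0.4754, -0.0163, 0.0621]
ee_rot: [-0.404, 0.586, -0.407, -0.573]
contact_force: [1.5, 1.4, -3.2]
width: 0.0274
```

>>> move_arm([
  [[0, 0, -2], 0, 20],
  [[0, 0, -4], 0, 20],
])

```text
clock: 12.8
position: [0.4768, -0.0203, 0.0622]
ee_rot: [-0.404, 0.585, -0.407, -0.573]
contact_force: [0.9, 1.6, -2.9]
width: 0.0276
```

>>> move_arm([
  [[0, 0, -2], 0, 20],
  [[0, 0, -4], 0, 20],
])

```text
clock: 12.97
position: [0.478, -0.0237, 0.0621]
ee_rot: [-0.404, 0.585, -0.407, -0.573]
contact_force: [1.9, 4.9, -1.8]
width: 0.0272
```

>>> move_arm([
  [[0, 0, -2], 0, 20],
  [[0, 0, -4], 0, 20],
])

```text
clock: 13.13
position: [0.4791, -0.0266, 0.0621]
ee_rot: [-0.405, 0.584, -0.407, -0.574]
contact_force: [0.6, 6.3, -1.3]
width: 0.028
```

>>> move_arm([
  [[0, 0, -2], 0, 20],
  [[0, 0, -4], 0, 20],
])

```text
clock: 13.3
position: [0.4801, -0.0291, 0.0621]
ee_rot: [-0.405, 0.584, -0.406, -0.574]
contact_force: [0.3, 7.6, -1.3]
width: 0.0276
```

```bash
python3 st.py
```

```text
y [-26.47  57.38  62.14] F [ 2.86  7.02 -1.33] w 27.62 axes [ 0.0039  0.9999 -0.0117] mom [ 2.008 -0.568  0.29 ] 13.3
```

>>> move_arm([
  [[0, 0, -2], 0, 20],
  [[0, 0, -4], 0, 20],
])

```text
clock: 13.47
position: [0.481, -0.0316, 0.0621]
ee_rot: [-0.406, 0.583, -0.406, -0.575]
contact_force: [0.1, 8.1, -0.8]
width: 0.0273
```

>>> move_arm([
  [[0, 0, -2], 0, 20],
  [[0, 0, -4], 0, 20],
])

```text
clock: 13.63
position: [0.482, -0.0343, 0.0621]
ee_rot: [-0.406, 0.583, -0.405, -0.575]
contact_force: [1.0, 7.6, -2.4]
width: 0.028
```

>>> move_arm([
  [[0, 0, -2], 0, 20],
  [[0, 0, -4], 0, 20],
])

```text
clock: 13.8
position: [0.4831, -0.0374, 0.0621]
ee_rot: [-0.406, 0.583, -0.405, -0.576]
contact_force: [0.1, 6.4, -2.6]
width: 0.0277
```

```bash
python3 st.py
```

```text
y [-26.47  48.55  62.13] F [ 2.26  5.94 -2.6 ] w 27.71 axes [ 0.0025  1.     -0.0071] mom [ 1.073 -0.418  0.203] 13.8
```

>>> move_arm([
  [[0, 0, 3], 0, 20],
  [[0, 0, 5], 0, 20],
  [[0, 0, 6], 0, 20],
  [[0, 0, 6], 0, 20],
])

```text
clock: 14.13
position: [0.4819, -0.0339, 0.0622]
ee_rot: [-0.405, 0.584, -0.406, -0.575]
contact_force: [1.8, -4.0, -4.8]
width: 0.0275
```

```bash
python3 st.py
```

```text
y [-26.41  52.3   62.16] F [ 0.34 -4.4  -4.84] w 27.49 axes [ 8.000e-04  9.999e-01 -1.180e-02] mom [ 0.137 -0.    -0.024] 14.1333
```

>>> move_arm([
  [[0, 0, 0.4], 0, 20],
  [[0, 0, 0.4], 0, 60],
  [[0, 0, 0.4], 0, 60],
  [[0, 0, 0.4], 0, 60],
  [[0, 0, 0.4], 0, 60],
  [[0, 0, 0.4], 0, 60],
])

```text
clock: 14.63
position: [0.4819, -0.0336, 0.0624]
ee_rot: [-0.405, 0.585, -0.405, -0.575]
contact_force: [-1.3, 0.7, -0.2]
width: 0.0596
```

```bash
python3 st.py
python3 - <<'E'
from h import *
cv2.imwrite("pics/w3.png",viewer.get_image("wrist")[:,:,::-1])
E
```

```text
y [-26.3  52.5  62.4] F [-0.98  1.14 -0.15] w 59.63 axes [ 6.000e-04  9.999e-01 -1.240e-02] mom [-0.04  -0.006 -0.055] 14.6333
```

View pics/w3.png

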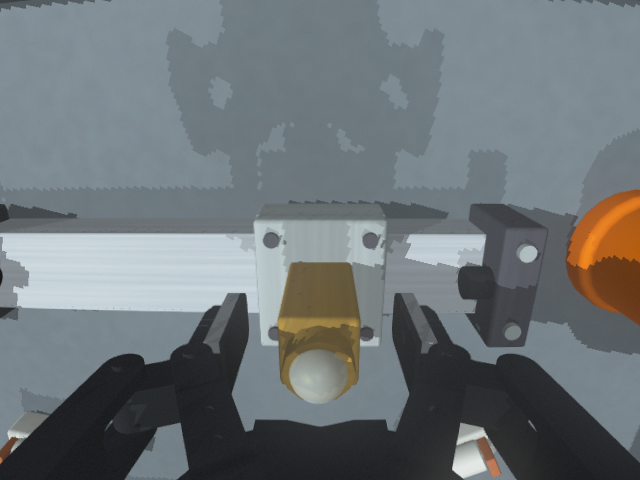

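The fingers are clear on both sides, and the carriage (320,290) still sits centred under the tool. Lifting straight up.

>>> move_arm([
  [[-15, 0, 0], 0, 60],
  [[-35, 0, 0], 0, 60],
  [[-60, 0, 0], 0, 60],
  [[-85, 0, 0], 0, 60],
  [[-110, 0, 0], 0, 60],
  [[-130, 0, 0], 0, 60],
  [[-130, 0, 0], 0, 60],
])

```text
clock: 15.27
position: [0.4832, -0.033, 0.1967]
ee_rot: [-0.406, 0.588, -0.404, -0.572]
contact_force: [1.9, -0.5, 0.2]
width: 0.0596
```

```bash
python3 st.py
python3 - <<'E'
from h import *
c=viewer.get_calibration("wrist"); im=viewer.get_image("wrist")[:,:,::-1].copy()
for z,sl in((.046,.052),):
    L=[[-.03+a*.033,sl+b*.03,z] for a,b in((1,1),(1,-1),(-1,-1),(-1,1))]
    cv2.polylines(im,[np.round(proj(c,tray(P,L))*8).astype(int)],True,(0,255,0),1,shift=3)
cv2.imwrite("pics/w4.png",im)
cv2.imwrite("pics/s4.png",cv2.resize(viewer.get_image("side")[150:390,140:460,::-1],None,fx=2.4,fy=2.4))
E
```

```text
y [-24.85  52.67 196.67] F [ 1.56 -1.14  0.25] w 59.61 axes [ 5.000e-04  9.999e-01 -1.730e-02] mom [ 0.038 -0.059  0.007] 15.2667
```

View pics/w4.png

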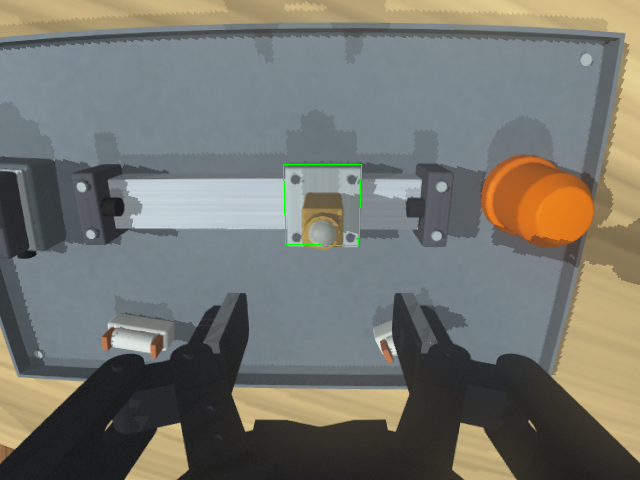

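View pics/s4.png

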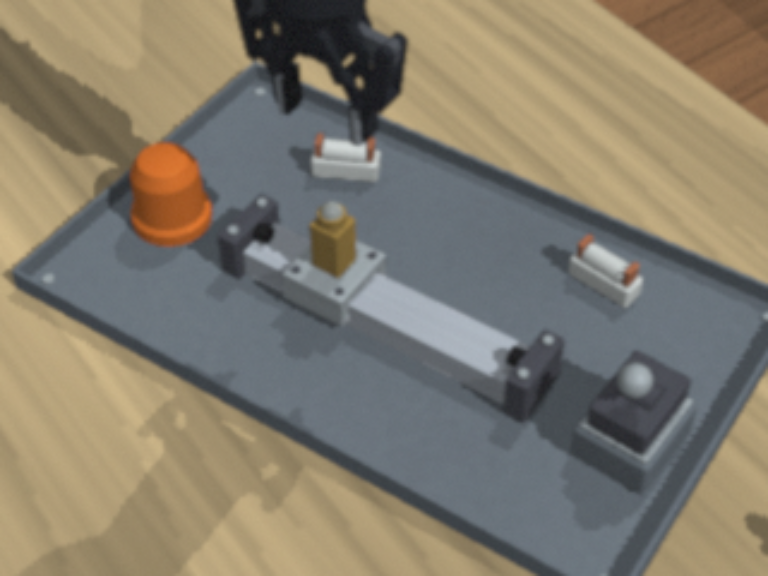

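The saddle matches the outline drawn for slide 0.052 (wrist view 322,205). The gripper is clear, and the beacon, fuses and toggle are unmoved. Handing in.

```bash
python3 -c "
from rig import manip
print(manip.sign_off())"
```

```text
the job is handed in; nothing more can be done
None
```

I touched both buffers, found the sticky spot, parked the carriage on it and let go. I handed the job in at about 15 s of the 64 s; no verdict was reported.

- **Buffers:** The carriage first touched the buffer at the junction-box end (tray −y), then was stroked the full way to the one at the other end. The highest wrist readings were about 6 N and 7 N, so each buffer took roughly 5 N, against the 15 N limit.
- **Sticky spot:** The drag was about 1.5 N along the rail, rising to about 8 N at one place. Going +y the peak was at 51 mm, and coming back it was at 55 mm (tool readings). That puts the middle of the patch at about 53 mm, or about 52 mm of slide.
- **Parking:** I let go with the tool reading 52.5 mm, within about 1 mm of that middle. After I lifted clear, the wrist picture showed the saddle on the outline drawn for 52 mm of slide.
- **Left alone:** In the last pictures the beacon and fuse holders stand upright, and they and the toggle look as they were; I checked this by eye only.
- **Disagreements:** While I was closing on the grip block, the carriage shifted about 9 mm from where the pictures first put it. The two buffer contacts also showed a steady offset of about 1 mm between tool and slide readings. I judged both harmless.

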